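Slide a heavy battery case home into its test bay and start the test

TASK

Push the tall, heavy battery case across the bench, low at its foot so that it slides and does not tip, between the bay's guide rails until it is fully home against the end stop. Then press the start button on the switch box beside the bay. Nothing is to be gripped or lifted: leave the case's top handle alone, and leave the bottle, screwdriver, tablet and tape roll where they are.

Things in the scene. Friction and masses are not known exactly. Their poses are not given: they have to be found in the camera images.
- case: Heavy upright battery case: grey block with black lid and top handle, 85 (its x) by 130 (its y) by 200 mm tall, with a low black foot behind; 2 kg (+-20 %). Origin: centre of the block's underside; z up. It starts 105 to 145 mm before its place in the bay, within 12 mm of the bay's axis and 0.15 rad of its direction; its +x points into the bay. It slides on the bare bench under 8 to 17 N.
- case_push (a point): Middle of the rear (-x) face of the case's foot, 22 mm above the bench and 87.5 mm behind the case's origin: where to push, along the case's +x. The foot sticks out 45 mm behind the tall block, is 120 mm wide and 45 mm high, and faces roughly towards the robot. Pushed higher than about 60 mm above the bench, on the tall block, the case may tip over forwards.
- case_handle: Steel bail handle on top of the case, 90 mm long along the case's y, 10 mm thick bar, rising to 33 mm above the lid. Origin: centre of the case's top, 200 mm above the case's origin. Not to be touched.
- bay: Fixed test bay. Origin: on the bench, just where the case's origin lies when home, with the axes of both parallel. No floor plate. End stop: steel wall 200 mm wide, 70 mm high, face at bay x = +42.5 mm. Two guide rails 30 mm high, inner faces at y = +-73 mm, from x = -20 mm to the stop. The home case has its foot's rear face at x = -87.5 mm, outside the mouth.
- bay_mouth (a point): Middle of the bay's open mouth on the bench, 58 mm before (-x of) the bay's origin. The mouth faces roughly towards the robot; the rails flare outwards here at 0.5 rad, from y = +-73 mm at x = -20 mm to about +-93 mm at the mouth.
- switch_box: Fixed grey box 80 x 70 x 45 mm high with the start button on its top, standing beside the bay's approach, on its left or right, about 70 mm before and 155 mm beside the bay's origin, turned as the bay is. The bottle stands on the other side. Origin: centre of its underside.
- start_button_top (a point): Centre of the top face of the round white button, 32 mm across, on the switch box. Press straight down.
- start_button (a joint): Travel of the button in m: 0 released, 0.006 fully down; a spring pushes it back, about 5 N at full travel. It counts as pressed beyond 0.004.
- bottle: Bystander: white bottle, 60 mm across and 150 mm tall, about 0.3 kg. Origin: centre of its underside. Leave it alone.
- screwdriver: Bystander: screwdriver lying on the bench about 270 mm to the right of the bay's axis. Leave it alone.
- tablet: Bystander: tablet computer 240 x 170 x 9 mm lying about 340 mm to the left of the bay's axis. Leave it alone.
- tape_roll: Bystander: roll of tape, 90 mm across, 20 mm high, lying about 260 mm to the right of the bay's axis, 250 mm before its origin. Leave it alone.
Things that resemble listed ones, but are neither listed nor needed, are in the scene too. There is more than one size of the case; the job needs the largest.

How it is judged (in metres and radians):
On the way, in this order (a step that is already met when the one before it is completed fails the run):
1. the case is home against the end stop (x of case in the frame of bay between -0.006 and 0.006 m and y of case in the frame of bay between -0.012 and 0.012 m and angle between the x axis of case and the x axis of bay, either way round below 0.08 rad and angle between case's own z axis and vertical below 0.05 rad), for 0.2 s.
2. the start button is pressed (value of joint start_button above 0.004 m), for 0.05 s.
At the end, for the whole second after the job is handed in: The case stands upright and at rest on the bench between the rails, within 6 mm of fully home against the end stop, within 12 mm sideways and 0.08 rad of square; the button, pressed after the case was home, is released again (all of step 1 and linear speed of case below 0.02 m/s and height (world z) of case below 0.006 m and value of joint start_button below 0.002 m); the robot touches nothing.
It fails at once if the case tips (leans more than 0.12 rad) (angle between case's own z axis and vertical above 0.12 rad).
It fails at once if the case is lifted off the bench (more than 12 mm) (height (world z) of case above 0.012 m).
It fails at once if the case's handle is touched (contact force between case_handle and the fingers above 0.5 N or contact force between case_handle and the arm above 0.5 N).
It fails at once if the bottle, screwdriver, tablet or tape roll is moved more than 20 mm (distance of any of bottle, screwdriver, tablet, tape_roll from where it was at the start of the episode above 0.02 m).
It also fails if it takes over 53 s, if anything falls off the work surface, if the arm or the gripper's body presses on something with over 40 N, if the wrist force passes 120 N, or if a joint passes its speed limit or range.

ROBOT

A 6-joint arm with a two-finger parallel gripper is mounted at the origin on the work surface. World frame = base frame: x ahead of the robot, y to its left, z up, the work surface at z = 0. Lengths are in mm, angles in rad, forces in N, time in s.
With the tool pointing down it reaches from about 350 to 875 mm from the base axis. Payload 4.2 kg.
Tool frame: the origin (TCP) lies at the very end of the fingers, on their centre line; the grasp point (between the pads) lies 19 mm behind it; z points along the fingers, y is the line along which they close (so a half turn about z gives the same grasp; the last joint's range is limited). The gripper opens to 85 mm and grips with 20 to 120 N. Pads are 22 mm wide; open, the fingers measure 114 mm over their backs; the gripper's body (76 mm by 85 mm) begins 54 mm behind the grasp point. The pads swing forward as they close: fully open they stand 13 mm farther back than shut.
Start: joints at [-0.988, 0.385, 0.008, 0, -1.194, -0.259], TCP at [198.872, -592.494, 231.312] pointing down, gripper open.
Joint ranges: [-3.14, 3.14], [-1.21, 2.06], [-1.07, 1.41], [-3.16, 2.05], [-2.99, -0.16], [-3.1, 3.1]. Speed limits (rad/s): [2.79, 2.79, 3.14, 3.14, 3.14, 3.14].

INTERFACE

Orientations are given as a unit quaternion [x, y, z, w].
In Python, from bench import arm gives the robot as it stands. The module is installed in compiled form; this text tells all that it offers.
- The arm moves only by the tool drive_tool, never from a script. Its argument "targets" is a list of rows, each a list of 5 numbers: the closure, from -1 (fully open) to 1 (shut), then the shift along the tool's x, y, z in mm, then the turn about the tool's z in degrees. In form: [[grip, tx, ty, tz, roll], ...]. A call has 1 to 12 rows; each row is the pose to reach, as a shift and turn from the pose commanded when the call began, along the tool's axes at that moment; what a row does not reach only later rows make up. A row lasts 1/10 s, in which the tool goes at most 50 mm and 8.59 degrees, less where a joint would pass 70% of its speed; a pose out of reach is approached as far as the arm can. A call with a gripper value outside its range is refused whole. The fingers move at their own pace and stop on an object; the grip force is fixed at half the most. Time passes only in rows, so rows that repeat a pose let the fingers close. It gives the time, the measured TCP pose, the force, the opening and the grip force at its end, in the units of the state.
- arm.read_state(): the state, without advancing time (a new reading comes with each control period).
- arm.get_image(name): name is "side" or "top" or "wrist"; returns the picture (384x512x3 uint8, blue, green, red); there is no depth.
- arm.camera_params(name): a dict with "fov_y" (degrees; the focal length in pixels is half the picture's height over the tangent of half this angle, whatever the lens; pixels are square), "cx", "cy" (the principal point, pixels), "rvec" (rotation vector, rad) and "tvec" (3), from world to camera coordinates, as OpenCV has them; the wrist camera has in their place "tool_from_camera" (4x4, takes a point from camera to tool coordinates, whose origin is the TCP and whose axes are the flange's). Camera axes: x right, y down, z forward; pixel columns grow to the right and rows downward; lengths in mm; the calibration is good to about 2 mm. A picture is of the moment at which its call begins: read the wrist's pose just before it. camera_params takes no time and is no camera call.
- arm.job_done(): hands the job in; it is judged then, once.
The state is a dict: "clock": time; "joints": joint angles; "joint_vel": joint speeds; "joint_efforts": joint torques, N m; "position": TCP position; "ee_rot": TCP orientation; "contact_force": force on the tool from outside, world axes, zero at the start; "wrist_torque": the same for the moment, N m; "gripper_width": finger opening in mm; "grasp_force": force on a finger pad.
Only numpy, scipy, OpenCV 4.12 (cv2) and the standard library are available. Lean on these libraries where they do the work, as an engineer would, in place of code of your own. Each camera call takes 0.05 s, during which the arm holds its last target. There are 200 camera calls.

## Working session

There is one attempt and no reset: what is moved stays moved. The work goes in short steps, Python scripts to look and compute and a tool call to move; the robot and the scene stay as the last step left them, time stands still between calls to the robot, and variables do not carry over. Pictures are saved under pics/ and viewed, at most 10 in all, crops included, and the job is handed in when it is done.

Besides the shell and the picture viewer there is one more tool, called after ">>>" as name([rows], argument=value, ...), one row to a line, values as JSON. drive_tool: Moves the arm, as the interface text tells. Its arguments: {"type":"object","properties":{"targets":{"type":"array","items":{"type":"array","items":{"type":"number"}}}},"required":["targets"]}

```bash
mkdir -p pics; cat > h.py <<'E'
import numpy as np, cv2
from bench import arm
def cam(n):
    p=arm.camera_params(n); f=192/np.tan(np.radians(p['fov_y'])/2)
    R,_=cv2.Rodrigues(np.array(p['rvec'],float)); return f,p['cx'],p['cy'],R,np.array(p['tvec'],float).ravel()
def unproj(n,u,v,z):
    f,cx,cy,R,t=cam(n); d=R.T@np.array([(u-cx)/f,(v-cy)/f,1]); c=-R.T@t
    return c+d*(z-c[2])/d[2]
def proj(n,P):
    f,cx,cy,R,t=cam(n); q=R@np.array(P,float)+t; return f*q[0]/q[2]+cx,f*q[1]/q[2]+cy
E
python3 - <<'E'
from h import *
a=arm.get_image("top");b=arm.get_image("side")
cv2.imwrite("pics/top.png",a);cv2.imwrite("pics/side.png",b)
for n in("top","side"): print(arm.camera_params(n))
print(arm.read_state())
E
```

```text
{'fov_y': 50.65110577539205, 'cx': 258.7126349380681, 'cy': 194.01744395856565, 'rvec': array([ 2.17452799, -2.18754712,  0.12092911]), 'tvec': array([  54.11878984,  518.57898925, 1229.86357918])}
{'fov_y': 45.43247314344586, 'cx': 255.78335979175984, 'cy': 182.6970125846733, 'rvec': array([ 2.66054011, -0.99598594,  0.15825235]), 'tvec': array([-358.9265947 ,  409.9046979 , 1271.65606901])}
{'clock': 0.1, 'joints': array([-9.88387007e-01,  3.85481700e-01,  6.78415653e-03, -4.15621415e-04,
       -1.19399909e+00, -2.58559902e-01]), 'joint_vel': array([ 1.07867171e-03, -5.74201892e-04,  2.07061729e-03,  7.07050787e-04,
       -7.24786440e-05,  4.19345951e-04]), 'joint_efforts': array([ 1.08700831e-03, -3.93320060e+01,  1.88929528e+01,  4.19788375e+00,
       -2.57422740e-03,  5.98805954e-06]), 'position': array([ 198.71467013, -592.03124909,  230.34109378]), 'ee_rot': array([-1.61142315e-01,  9.86930704e-01,  9.46234802e-04, -2.11521575e-04]), 'contact_force': array([ 0.3745865 , -0.26061627,  0.7606169 ]), 'wrist_torque': array([ 0.03590764,  0.03523744, -0.01899054]), 'grasp_force': 0.0, 'gripper_width': 85.11184976131916}
```

View pics/top.png

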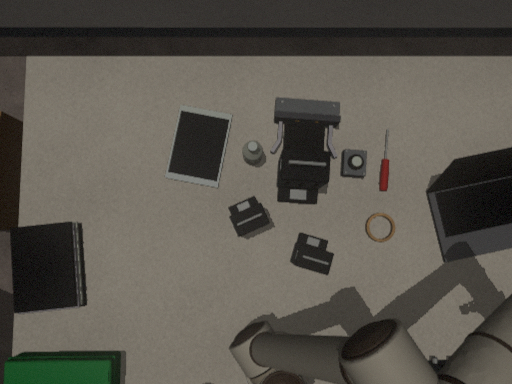

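View pics/side.png

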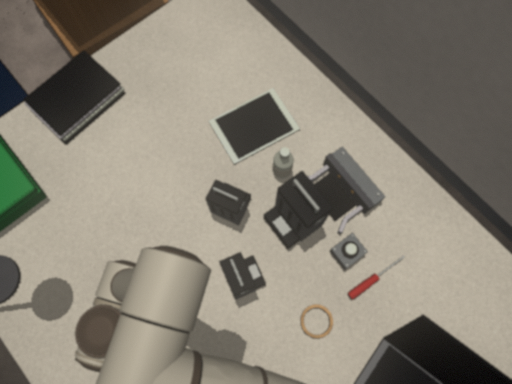

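The top view shows three cases: the one at (303,170), standing before the bay mouth, and smaller ones at (248,216) and (313,253). The first is the largest and is lined up with the bay, with the end stop at (307,108). The button is at (355,162) and the bottle at (253,150). I'll confirm in one enlarged crop.

```bash
python3 - <<'E'
from h import *
a=cv2.imread("pics/top.png")[90:280,225:405]; b=cv2.imread("pics/side.png")[135:285,245:395]
f=lambda m:np.clip(m.astype(float)*1.7,0,255).astype('uint8')
cv2.imwrite("pics/c1.png",f(cv2.resize(a,None,fx=3.15,fy=3.15,interpolation=cv2.INTER_CUBIC)))
cv2.imwrite("pics/c2.png",f(cv2.resize(b,None,fx=4,fy=4,interpolation=cv2.INTER_CUBIC)))
E
```

```text
(no output)
```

View pics/c1.png

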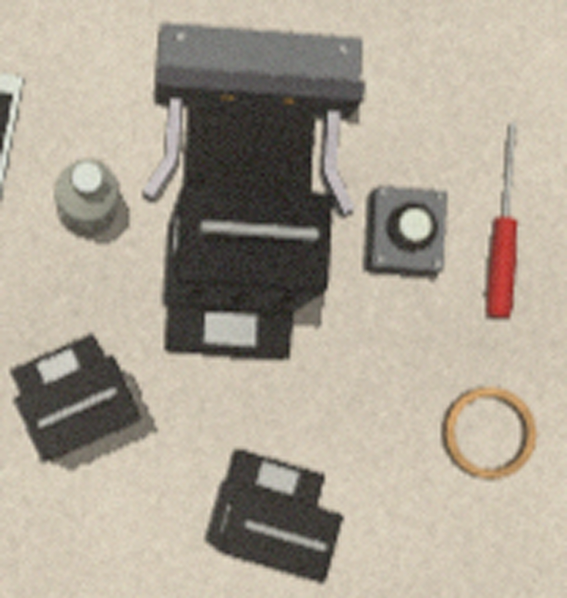

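View pics/c2.png

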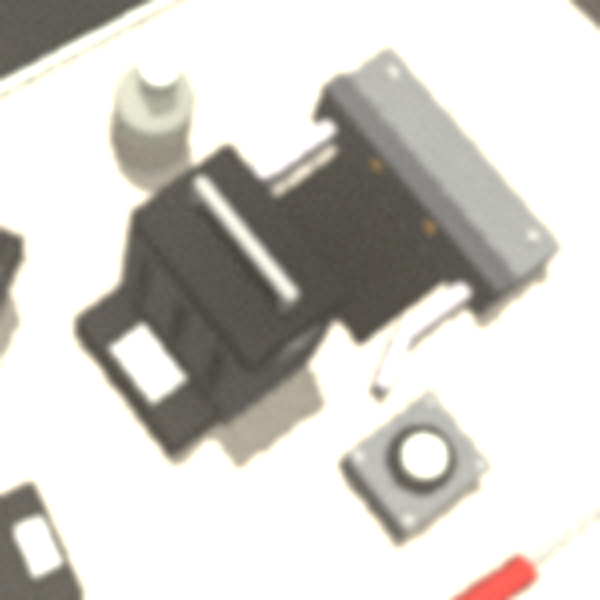

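The crops confirm it: the case at c1 (245,270) is about 130 mm wide, with the handle bar at (260,230) and the foot with its white label at (230,328), facing the robot. The two small ones are decoys. The button is at c1 (413,226) and c2 (424,456).

```bash
python3 - <<'E'
from h import *
T=lambda x,y,z:unproj("top",225+(x+.5)/3.15-.5,90+(y+.5)/3.15-.5,z)
S=lambda x,y,z:unproj("side",245+(x+.5)/4-.5,135+(y+.5)/4-.5,z)
for n in("top","side"):
    f,cx,cy,R,t=cam(n); print(n,"cam",(-R.T@t).round())
pts=[("stop L top front",T,157,68,70),("stop R top front",T,363,83,70),("stop L S",S,320,90,70),("stop R S",S,487,293,70),("stop back L",T,160,24,70),("stop back R",T,362,38,70),
("button T",T,413,226,56),("button S",S,424,456,56),("box FL",T,372,188,45),("box FR",T,446,192,45),("box RR",T,443,268,45),("box RL",T,368,265,45),
("foot RL T",T,165,352,22),("foot RR T",T,290,357,22),("foot RL top S",S,78,325,45),("foot RR top S",S,172,445,45),
("lid RL T",T,168,288,200),("lid FR T",T,330,195,200),("lid FL T",T,182,187,200),("lid FL S",S,230,148,200),("lid RL S",S,137,210,200),("lid RR S",S,248,367,200),("lid FR S",S,343,290,200),
("handle L",T,204,227,230),("handle R",T,316,234,230),("handle L S",S,202,182,230),("handle R S",S,291,300,230),
("rail tip L",T,150,195,30),("rail tip R",T,347,211,30),("bottle",T,87,178,150),("tape",T,490,433,20),("decoy near",T,278,450,60),("decoy near FR",T,340,515,80),("decoyL",T,95,338,50),("decoyL r",T,135,395,80)]
for n,F,x,y,z in pts: print(n,F(x,y,z).round(1))
E
```

```text
top cam [ 401.   72. 1272.]
side cam [ 267. -241. 1336.]
stop L top front [766.8   2.1  70. ]
stop R top front [ 751.6 -196.8   70. ]
stop L S [744.7  -1.4  70. ]
stop R S [ 727.2 -191.9   70. ]
stop back L [810.4  -1.2  70. ]
stop back R [ 796.2 -197.    70. ]
button T [ 614.1 -244.8   56. ]
button S [ 614.7 -245.6   56. ]
box FL [ 653.8 -208.5   45. ]
box FR [ 649.6 -281.1   45. ]
box RR [ 574.6 -275.8   45. ]
box RL [ 577.8 -202.6   45. ]
foot RL T [495.8  -5.5  22. ]
foot RR T [ 490.2 -128.5   22. ]
foot RL top S [496.1 -13.6  45. ]
foot RR top S [ 488.6 -122.9   45. ]
lid RL T [536.6   2.4 200. ]
lid FR T [ 616.  -136.9  200. ]
lid FL T [623.3 -10.5 200. ]
lid FL S [622.9 -16.7 200. ]
lid RL S [548.2  -8.4 200. ]
lid RR S [ 531.6 -131.8  200. ]
lid FR S [ 611.8 -135.   200. ]
handle L [583.5 -26.  230. ]
handle R [ 577.3 -118.7  230. ]
handle L S [584.4 -27.8 230. ]
handle R S [ 573.8 -121.2  230. ]
rail tip L [650.6   8.1  30. ]
rail tip R [ 633.9 -186.6   30. ]
bottle [642.1  70.3 150. ]
tape [ 414.5 -324.1   20. ]
decoy near [ 399.4 -109.2   60. ]
decoy near FR [ 339.  -162.6   80. ]
decoyL [507.6  63.3  50. ]
decoyL r [451.4  26.5  80. ]
```

>>> drive_tool([
  [-1, -20, 20, 0, 2],
  [-1, -55, 57, 0, 4],
  [-1, -90, 94, 0, 7],
  [-1, -126, 130, 0, 10],
  [-1, -162, 168, 0, 13],
  [-1, -198, 205, 0, 16],
  [-1, -234, 242, 0, 19],
  [-1, -270, 280, 0, 21],
  [-1, -306, 317, 0, 23],
  [-1, -342, 354, 0, 23],
  [-1, -378, 391, 0, 23],
  [-1, -406, 421, 0, 23],
])

```text
clock: 1.3
position: [447.3, -68.1, 231.3]
ee_rot: [0.039, 0.999, 0.0, 0.0]
contact_force: [0.9, -1.3, 0.9]
gripper_width: 85.3
grasp_force: 0.0
```

```bash
python3 - <<'E'
from h import *
from scipy.spatial.transform import Rotation as Ro
s=arm.read_state(); print(s['clock'],s['position'],Ro.from_quat(s['ee_rot']).as_matrix().round(3),s['contact_force'])
M=np.array(arm.camera_params("wrist")["tool_from_camera"]);print(M.round(2), arm.camera_params("wrist"))
w=arm.get_image("wrist");t=arm.get_image("top")
f=lambda m:np.clip(m.astype(float)*1.6,0,255).astype('uint8')
cv2.imwrite("pics/m.png",f(np.hstack([cv2.resize(w,(400,300)),cv2.resize(t[80:280,190:390],(400,400))[:300]])))
E
```

```text
1.3 [447.2511942  -68.1151267  231.31628906] [[-0.997  0.077  0.   ]
 [ 0.077  0.997  0.   ]
 [-0.     0.    -1.   ]] [ 0.90903919 -1.33768016  0.89826002]
[[ 0.0000e+00 -9.6000e-01 -2.8000e-01  6.9730e+01]
 [ 1.0000e+00  0.0000e+00 -0.0000e+00 -7.0000e-02]
 [ 0.0000e+00 -2.8000e-01  9.6000e-01 -1.4229e+02]
 [ 0.0000e+00  0.0000e+00  0.0000e+00  1.0000e+00]] {'fov_y': 60.7022097575718, 'cx': 256.3132070307564, 'cy': 190.08262154733148, 'tool_from_camera': array([[ 3.37065043e-04, -9.60518901e-01, -2.78214533e-01,
         6.97271437e+01],
       [ 9.99999909e-01,  3.96477077e-04, -1.57284067e-04,
        -7.24343084e-02],
       [ 2.61380004e-04, -2.78214455e-01,  9.60518948e-01,
        -1.42293234e+02],
       [ 0.00000000e+00,  0.00000000e+00,  0.00000000e+00,
         1.00000000e+00]])}
```

View pics/m.png

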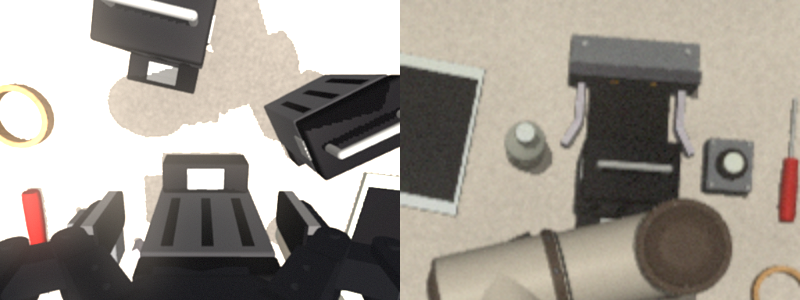

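Wrist view: the foot's rear edge runs from (163,157) to (247,157), with the slotted block behind it. The path to it is clear, and the camera sits on the tool's +x side, away from the case.

```bash
python3 - <<'E'
from h import *
from scipy.spatial.transform import Rotation as Ro
s=arm.read_state();M=np.array(arm.camera_params("wrist")["tool_from_camera"]);R=Ro.from_quat(s['ee_rot']).as_matrix()
def W(u,v,z):
    u*=1.28;v*=1.28;f=192/np.tan(np.radians(60.7022)/2)
    d=R@M[:3,:3]@np.array([(u-256.3)/f,(v-190.1)/f,1]);c=R@M[:3,3]+s['position'];return (c+d*(z-c[2])/d[2]).round(1)
for p in[(163,157,0),(247,156,0),(163,165,45),(247,165,45),(129,81,20),(198,92,20),(105,0,80),(92,38,100),(213,60,100),(160,52,50),(163,192,45),(247,192,45)]:print(p,W(*p))
T=lambda x,y,z:unproj("top",225+(x+.5)/3.15-.5,90+(y+.5)/3.15-.5,z)
for p in[(157,102,0),(363,105,0)]:print(T(*p).round(1))
E
```

```text
(163, 157, 0) [ 497.1 -126.6    0. ]
(247, 156, 0) [504.6   1.8   0. ]
(163, 165, 45) [ 494.3 -120.    45. ]
(247, 165, 45) [502.4  -6.   45. ]
(129, 81, 20) [ 381.6 -156.6   20. ]
(198, 92, 20) [402.4 -65.8  20. ]
(105, 0, 80) [ 300.2 -153.    80. ]
(92, 38, 100) [ 337.8 -165.4  100. ]
(213, 60, 100) [366.7 -47.3 100. ]
(160, 52, 50) [ 351.  -106.9   50. ]
(163, 192, 45) [ 534.4 -124.5   45. ]
(247, 192, 45) [542.6  -6.8  45. ]
[752.7  -1.6   0. ]
[ 749.1 -211.9    0. ]
```

>>> drive_tool([
  [-1, -10, 3, 20, 0],
  [-1, -22, 5, 50, 0],
  [-1, -22, 5, 80, 0],
  [-1, -22, 5, 110, 0],
  [-1, -22, 5, 140, 0],
  [-1, -22, 5, 165, 0],
  [-1, -22, 5, 185, 0],
  [-1, -22, 5, 200, 0],
  [-1, -22, 5, 212, 0],
  [-1, -22, 5, 220, 0],
  [-1, -22, 5, 223, 0],
  [-1, -22, 5, 223, 0],
])

```text
clock: 2.6
position: [469.2, -67.1, 8.1]
ee_rot: [0.039, 0.999, -0.0, -0.0]
contact_force: [0.3, -0.2, 0.3]
gripper_width: 85.3
grasp_force: 0.0
```

>>> drive_tool([
  [-1, -4, 0, 0, 0],
  [-1, -8, 0, 0, 0],
  [-1, -12, 0, 0, 0],
  [-1, -15, 0, 0, 0],
  [-1, -18, 0, 0, 0],
  [-1, -21, 0, 0, 0],
  [-1, -24, 0, 0, 0],
  [-1, -27, 0, 0, 0],
  [-1, -30, 0, 0, 0],
  [-1, -33, 0, 0, 0],
  [-1, -36, 0, 0, 0],
  [-1, -39, 0, 0, 0],
])

```text
clock: 3.8
position: [495.7, -71.6, 6.8]
ee_rot: [0.04, 0.999, -0.002, -0.013]
contact_force: [-21.4, 1.5, 16.2]
gripper_width: 85.6
grasp_force: 11.0
```

```bash
python3 - <<'E'
from h import *
s=arm.read_state(); print(s['position'],s['contact_force'],s['wrist_torque'])
w=arm.get_image("wrist");t=arm.get_image("side")
f=lambda m:np.clip(m.astype(float)*1.6,0,255).astype('uint8')
cv2.imwrite("pics/m2.png",f(np.hstack([cv2.resize(w,(400,300)),cv2.resize(t[140:290,200:400],(400,300))])))
E
```

```text
[495.65749708 -71.56283594   6.81298158] [-21.41732676   1.4551569   16.19667863] [0.72863137 5.5100456  0.12680337]
```

View pics/m2.png

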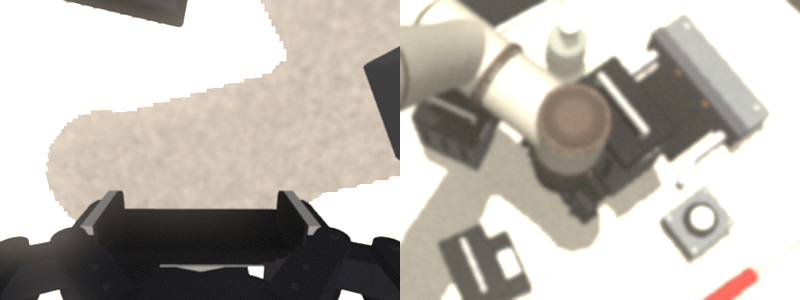

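>>> drive_tool([
  [-1, 0, 0, -2, 0],
  [-1, -3, 0, -4, 0],
  [-1, -6, 0, -4, 0],
  [-1, -9, 0, -4, 0],
  [-1, -12, 0, -4, 0],
  [-1, -15, 0, -4, 0],
  [-1, -18, 0, -4, 0],
  [-1, -21, 0, -4, 0],
  [-1, -24, 0, -4, 0],
  [-1, -27, 0, -4, 0],
  [-1, -30, 0, -4, 0],
  [-1, -33, 0, -4, 0],
])

```text
clock: 5.1
position: [532.5, -73.4, 9.1]
ee_rot: [0.04, 0.999, -0.001, -0.009]
contact_force: [-11.2, 0.4, -3.0]
gripper_width: 85.6
grasp_force: 5.5
```

>>> drive_tool([
  [-1, -4, -1, 0, 0],
  [-1, -8, -1, 0, 0],
  [-1, -12, -2, 0, 0],
  [-1, -16, -3, 0, 0],
  [-1, -20, -4, 0, 0],
  [-1, -24, -4, 0, 0],
  [-1, -28, -5, 0, 0],
  [-1, -32, -6, 0, 0],
  [-1, -36, -6, 0, 0],
  [-1, -40, -7, 0, 0],
  [-1, -44, -8, 0, 0],
  [-1, -48, -8, 0, 0],
])

```text
clock: 6.3
position: [580.4, -84.5, 9.0]
ee_rot: [0.04, 0.999, -0.0, -0.009]
contact_force: [-9.8, 1.1, -3.9]
gripper_width: 85.5
grasp_force: 5.1
```

```bash
python3 - <<'E'
from h import *
w=arm.get_image("top");t=arm.get_image("side")
f=lambda m:np.clip(m.astype(float)*1.7,0,255).astype('uint8')
cv2.imwrite("pics/m3.png",f(np.hstack([cv2.resize(w[90:215,235:360],(400,400),interpolation=2),cv2.resize(t[140:265,265:390],(400,400),interpolation=2)])))
E
```

```text
(no output)
```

View pics/m3.png

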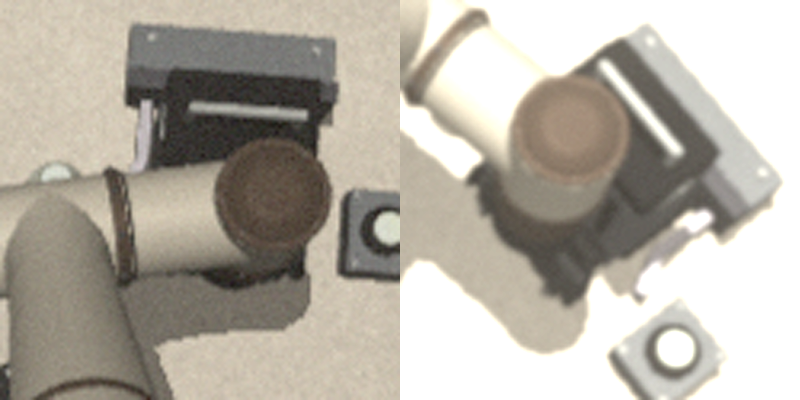

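The case is entering the bay: the handle runs from (190,106) to (308,116) in the left half, square to the stop. I'll keep pushing until the force rises.

>>> drive_tool([
  [-1, -4, 0, 0, 0],
  [-1, -8, 0, 0, 0],
  [-1, -12, 0, 0, 0],
  [-1, -16, 0, 0, 0],
  [-1, -19, 0, 0, 0],
  [-1, -22, 0, 0, 0],
  [-1, -24, 0, 0, 0],
  [-1, -26, 0, 0, 0],
])

```text
clock: 7.2
position: [600.1, -86.2, 7.3]
ee_rot: [0.041, 0.999, -0.0, -0.016]
contact_force: [-22.7, 6.2, 4.1]
gripper_width: 85.5
grasp_force: 11.7
```

```bash
python3 - <<'E'
from h import *
for z,x,y in[(230,190,106),(230,308,116),(70,128,70),(70,335,84)]: print(unproj("top",235+x/3.2-.3,90+y/3.2-.3,z).round(1))
E
```

```text
[686.9 -39.7 230. ]
[ 678.3 -136.7  230. ]
[765.8   1.6  70. ]
[ 751.8 -195.2   70. ]
```

>>> drive_tool([
  [-1, -2, 0, -1, 0],
  [-1, -4, 0, -2, 0],
  [-1, -6, 0, -2, 0],
  [-1, -8, 0, -2, 0],
  [-1, -8, 0, -2, 0],
])

```text
clock: 7.7
position: [599.7, -86.2, 7.5]
ee_rot: [0.041, 0.999, -0.0, -0.025]
contact_force: [-34.1, 9.2, 7.3]
gripper_width: 85.1
grasp_force: 17.3
```

Blocked solidly at x≈600. I'll check whether that's the stop or a jam against a rail.

```bash
python3 - <<'E'
from h import *
w=arm.get_image("top");t=arm.get_image("side")
f=lambda m:np.clip(m.astype(float)*2.2,0,255).astype('uint8')
cv2.imwrite("pics/m4.png",f(np.hstack([cv2.resize(w[90:170,265:345],(400,400),interpolation=2),cv2.resize(t[140:240,300:400],(400,400),interpolation=2)])))
E
```

```text
(no output)
```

View pics/m4.png

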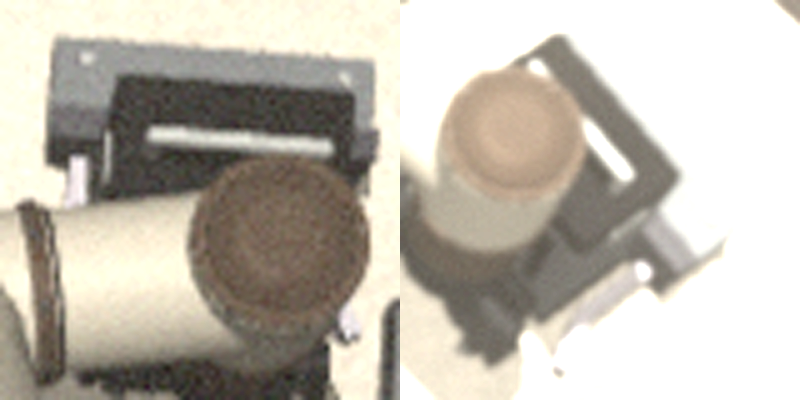

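Top half: the lid's front edge runs (118,77)–(357,92), the handle (148,134)–(335,148), and the stop's back edge (52,38)–(375,60). I'll convert these to positions.

```bash
python3 - <<'E'
from h import *
T=lambda x,y,z:unproj("top",265+x/5-.4,90+y/5-.4,z)
a,b=np.array([.997,-.077,0]),np.array([.077,.997,0])
for n,x,y,z in[("lidFL",118,77,200),("lidFR",357,92,200),("hL",148,134,230),("hR",335,148,230),("stopBL",52,38,70),("stopBR",375,60,70),("stopbotL",50,160,0),("stopfrontL",50,105,70),("stopfrontR",375,128,70)]:
    p=T(x,y,z);d=p-np.array([716.8,-94.1,0]);print(n,p.round(1),"bay",(d@a).round(1),(d@b).round(1))
for n,p in(("home lid FL",(42.5,65,200)),("home lid FR",(42.5,-65,200))):
    q=np.array([716.8,-94.1,0])+a*p[0]+b*p[1]+[0,0,p[2]];u=proj("top",q);print(n,(u[0]-264.6)*5,(u[1]-89.6)*5)
E
```

```text
lidFL [744.6 -27.7 200. ] bay 22.6 68.4
lidFR [ 736.  -157.6  200. ] bay 24.0 -61.9
hL [704.1 -40.3 230. ] bay -16.8 52.7
hR [ 696.4 -138.8  230. ] bay -16.9 -46.2
stopBL [8.106e+02 2.000e-01 7.000e+01] bay 86.3 101.2
stopBR [ 796.6 -197.    70. ] bay 87.5 -96.5
stopbotL [754.1  -1.9   0. ] bay 30.1 94.8
stopfrontL [768.8   1.8  70. ] bay 44.5 99.6
stopfrontR [ 754.1 -195.9   70. ] bay 45.1 -98.7
home lid FL 126.5131845504473 41.79827836748231
home lid FR 364.4963944796672 59.417563763761976
```

```bash
python3 - <<'E'
from h import *
a,b=np.array([.997,-.077,0]),np.array([.077,.997,0])
out=[]
for n,(u0,v0) in(("top",(262,88)),("side",(308,142))):
    k=5;m=cv2.imread(f"pics/{n}.png")[v0:v0+80,u0:u0+80]
    m=np.clip(cv2.resize(m,None,fx=k,fy=k,interpolation=2).astype(float)*(2.2 if n=="top" else 1.3),0,255).astype('uint8');r=m.copy()
    for ox,col in((716.8,(0,0,255)),(700,(0,255,0))):
        O=np.array([ox,-94.1+(716.8-ox)*.077,0])
        def L(p,q):
            P=[tuple(int(round((c-o+.5)*k)) for c,o in zip(proj(n,O+a*w[0]+b*w[1]+[0,0,w[2]]),(u0,v0))) for w in(p,q)]
            cv2.line(m,*P,col,1)
        for z in(0,70): L((42.5,100,z),(42.5,-100,z))
        for s in(1,-1): L((42.5,100*s,0),(42.5,100*s,70));L((42.5,73*s,30),(-20,73*s,30));L((-20,73*s,30),(-58,93*s,30))
    out.append(np.vstack([m[:300],r[:300]]))
cv2.imwrite("pics/ov.png",np.hstack(out))
E
```

```text
(no output)
```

View pics/ov.png

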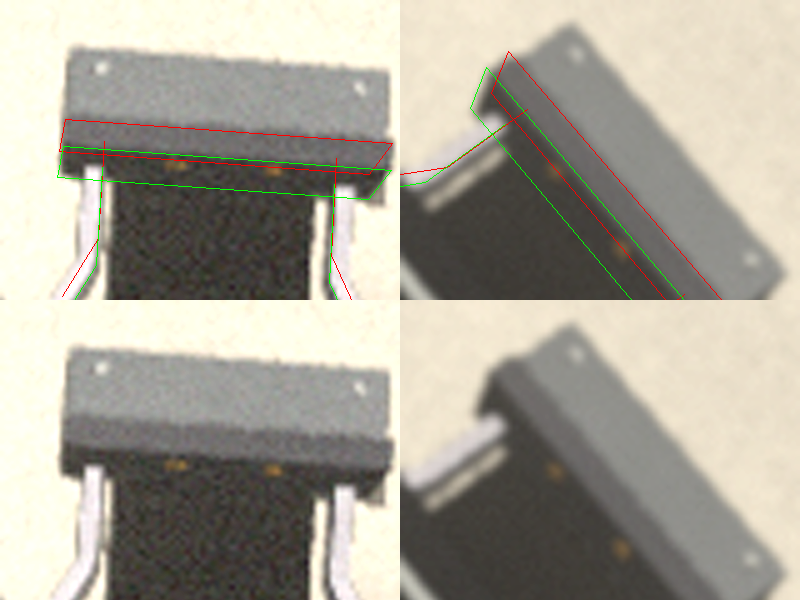

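The overlay settles it. The stop has a mid-grey top strip, and its true front face (dark, with orange contacts) matches the green outline, giving a bay origin near x=700. The case at about 702 is therefore home and square. I'll relieve the side load under pressure once to check it's seated.

>>> drive_tool([
  [-1, -1, 2, 0, 0],
  [-1, -2, 4, 0, 0],
  [-1, -3, 5, 0, 0],
  [-1, -3, 5, 0, 0],
  [-1, -3, 5, 0, 0],
])

```text
clock: 8.3
position: [599.5, -85.9, 7.6]
ee_rot: [0.042, 0.999, -0.002, -0.029]
contact_force: [-38.9, -6.0, 10.9]
gripper_width: 85.1
grasp_force: 19.3
```

>>> drive_tool([
  [-1, 10, -3, 0, 0],
  [-1, 25, -3, 0, 0],
  [-1, 45, -3, -2, 0],
  [-1, 65, -3, -5, 0],
  [-1, 85, -3, -15, 0],
  [-1, 85, -3, -45, 0],
  [-1, 85, -3, -85, 0],
  [1, 85, -30, -125, 0],
  [1, 75, -65, -135, 0],
  [1, 60, -100, -135, 0],
  [1, 45, -135, -135, 0],
  [1, 35, -150, -135, 0],
])

```text
clock: 9.5
position: [579.9, -231.8, 149.7]
ee_rot: [0.04, 0.999, -0.0, 0.001]
contact_force: [0.7, 0.6, -0.8]
gripper_width: 12.1
grasp_force: 0.0
```

```bash
python3 - <<'E'
from h import *
from scipy.spatial.transform import Rotation as Ro
s=arm.read_state();p=arm.camera_params("wrist");M=np.array(p["tool_from_camera"]);R=Ro.from_quat(s['ee_rot']).as_matrix()
w=arm.get_image("wrist");t=arm.get_image("top")
print(s['position'],s['contact_force'],R.round(3)[:2])
q=np.linalg.inv(M)@np.append(R.T@(np.array([614.4,-245,57])-s['position']),1);f=192/np.tan(np.radians(p['fov_y'])/2)
print("button pred wrist",f*q[0]/q[2]+p['cx'],f*q[1]/q[2]+p['cy'])
g=lambda m,k:np.clip(m.astype(float)*k,0,255).astype('uint8')
cv2.imwrite("pics/fin.png",np.hstack([g(cv2.resize(w,(400,300)),1),g(cv2.resize(t[90:165,265:365],(400,300),interpolation=2),2.2)]))
E
```

```text
[ 579.88080736 -231.75256621  149.65891212] [ 0.65074245  0.61687666 -0.75620831] [[-0.997  0.08   0.002]
 [ 0.08   0.997 -0.001]]
button pred wrist 243.0505138173546 235.7537020122762
```

View pics/fin.png

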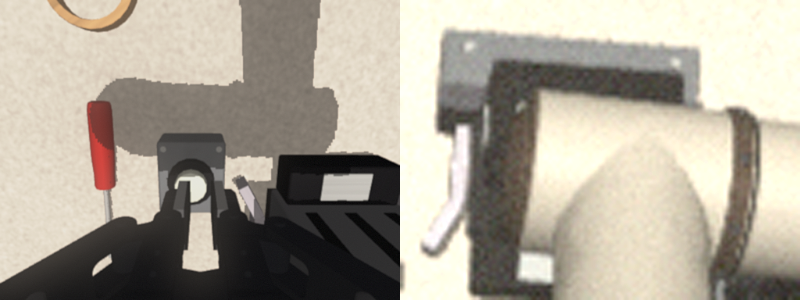

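Wrist view: the button is at (190,183), or (243,234) at full size, which matches my predicted (243,236). The case is still home in the top view.

>>> drive_tool([
  [1, -18, -5, 0, 0],
  [1, -35, -10, 0, 0],
  [1, -35, -10, 20, 0],
  [1, -35, -10, 40, 0],
  [1, -35, -10, 60, 0],
  [1, -35, -10, 75, 0],
  [1, -35, -10, 82, 0],
  [1, -35, -10, 82, 0],
])

```text
clock: 10.4
position: [612.6, -240.8, 66.7]
ee_rot: [0.038, 0.999, 0.0, -0.001]
contact_force: [-0.1, 0.7, 2.2]
gripper_width: 0.3
grasp_force: 0.8
```

>>> drive_tool([
  [1, -2, -4, 0, 0],
  [1, -2, -4, 3, 0],
  [1, -2, -4, 6, 0],
  [1, -2, -4, 8, 0],
  [1, -2, -4, 10, 0],
  [1, -2, -4, 12, 0],
])

```text
clock: 11.0
position: [616.7, -246.5, 60.7]
ee_rot: [0.038, 0.999, -0.001, 0.002]
contact_force: [-6.2, 4.4, 27.8]
gripper_width: -0.1
grasp_force: 13.7
```

The force is 28 N, well past the spring's 5 N, after about 6 mm of travel, so the button is fully down. I'll hold briefly, then retreat upward.

>>> drive_tool([
  [1, 0, 0, 0, 0],
  [1, 0, 0, -6, 0],
  [1, 0, 0, -20, 0],
  [1, 0, 0, -50, 0],
  [1, 0, 0, -90, 0],
  [1, 30, -20, -120, 0],
  [1, 30, -20, -120, 0],
  [1, 30, -20, -120, 0],
])

```text
clock: 11.8
position: [582.7, -263.4, 175.9]
ee_rot: [0.039, 0.999, 0.0, 0.0]
contact_force: [0.0, -0.4, -0.8]
gripper_width: -0.0
grasp_force: 0.0
```

```bash
python3 -c "
from h import *
s=arm.read_state();print(s['position'],s['contact_force']);print(arm.job_done())"
```

```text
[ 582.74047406 -263.35711907  175.89988469] [ 0.03487184 -0.42561129 -0.83437645]
the job is handed in; nothing more can be done
None
```

I pushed the case home against the end stop, then pressed and released the start button, and handed the job in at about 12 s with the arm clear; no verdict was returned, so success rests on my camera and force readings.

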